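# Load a brake caliper into the parts washer through its sprung gate

### The job

Stand the brake caliper on its foot on the parts washer's loading lane, lengthwise between the low kerbs in front of the gate, and let go of it. Then push it from behind along the deck, through the sprung pair of flaps (not over them), until it stands wholly inside the wash bay and both flaps have swung fully shut behind it. Do not tip it over, do not knock or shift the two pistons already standing at the far end of the bay, and leave the wheel hub and the master cylinder on the bench where they are.

Things in the scene. Friction and masses are not known exactly. Their poses are not given: they have to be found in the camera images.
- caliper_center (a point): Centre (half-way up) of the black brake caliper, the part with two cheeks and a slot between: 104 mm long (x axis), 56 wide (y, grip across it), 60 high (z, up), 0.6 to 0.95 kg. Starts standing on its foot on the bench to the right of the washer, any yaw. Sides and ends flat and upright; ends bridged across the slot from 18 to 60 mm up. Either end may lead. 9 mm nipple on top (look only).
- washer: Fixed, open-topped bench parts washer. Origin: on the bench under the middle of the gate. x axis: the travel, from lane (x < 0) through gate (x = 0) into bay (x > 0); y: left of the travel; z up. Deck: level sheet, top 6 mm above the bench, x = -170 to 255 mm, 150 wide. Gate posts: 14 mm thick in x, at y = +-45 to +-71, tops 76 mm above the bench: closed fingers pass between, fingers spread round the caliper do not.
- lane_mid (a point): Middle of the loading lane, on the deck, 88 mm before the gate; axes as the washer's. Two kerbs run along x from 80 mm behind to 80 mm ahead of this point, inner faces 72 mm apart, each 10 mm thick and 8 mm higher than the deck. The lane is open at its rear end.
- bay_mid (a point): Point on the deck in the middle of the wash bay, 112 mm past the gate; axes as the washer's. Bay inside: x = 7 to 251 mm past the gate, 142 mm wide, walls to 56 mm above the bench; a pump housing 85 mm high stands beyond its end to 332 mm, with a pipe to 116 mm high. The flaps sweep 0 to 42 mm past the gate, so the caliper's rear end must be 45 mm or more past it; the pistons begin at about 200 mm.
- flap_left (a joint): Left flap (y > 0) of the gate, rad: 0 shut (across the lane), to 1.55 open into the bay, the only way it opens. Upright hinge at y = 42.5 mm; plate 41 mm wide, 4 thick, from 10 to 70 mm above the bench. A spring (0.05 N m shut, 0.13 fully open) swings it shut in about a second once nothing is in its way; a push at its free edge needs 1 to 3.5 N.
- flap_right (a joint): Right flap (y < 0), mirror image of the left one; 0 shut, up to 1.55 open into the bay.
- piston_a_mid (a point): Centre of a steel brake piston (cup, 34 mm diameter, 40 mm high) standing at the far end of the bay, at washer x of about 220 to 228 mm. Leave it.
- piston_b_mid (a point): Centre of a second, identical piston beside the first. Leave it.
- hub_mid (a point): Point 22 mm above the foot of a steel wheel hub (flange 72 mm diameter, 45 mm high) standing on the bench near the caliper. Leave it.
- cylinder_unit_mid (a point): Point 30 mm above the foot of a brake master cylinder (alloy block 70 x 30 mm with a white pot and black cap on top, 68 mm high) standing on the bench near the caliper. Leave it.
Mind the look-alikes: they are no part of the job. What is shaped like the part that bears caliper_center but purple or red is not meant. Leave any blue look-alike of the part that bears hub_mid alone.

How it is judged:
On the way, in this order (a step that is already met when the one before it is completed fails the run):
1. the caliper stands released on its foot on the loading lane, between the kerbs, wholly in front of the shut gate (x of caliper_center in the frame of washer between -0.15 and -0.045 m and y of caliper_center in the frame of washer between -0.02 and 0.02 m and angle between the x axis of caliper_center and the x axis of washer, either way round below 0.3 rad and z of caliper_center in the frame of washer between 0.028 and 0.046 m and angle between caliper_center's own z axis and vertical below 0.15 rad and linear speed of caliper below 0.02 m/s and contact force between caliper and the fingers below 0.1 N and value of joint each of flap_left, flap_right below 0.12 rad), for 0.2 s.
2. the caliper is in the gate on the deck, holding both flaps open (x of caliper_center in the frame of washer between -0.03 and 0.07 m and value of joint each of flap_left, flap_right above 0.6 rad and z of caliper_center in the frame of washer between 0.028 and 0.046 m and angle between caliper_center's own z axis and vertical below 0.15 rad), for 0.1 s.
At the end, for the whole second after the job is handed in: The caliper stands upright (0.15 rad), released and at rest on the bay deck, centre 85 to 200 mm past the gate and within 45 mm of the middle line; both flaps shut (within 0.12 rad); pistons, hub and master cylinder upright and within 25 mm of their starts (x of caliper_center in the frame of washer between 0.085 and 0.2 m and y of caliper_center in the frame of washer between -0.045 and 0.045 m and z of caliper_center in the frame of washer between 0.028 and 0.046 m and angle between caliper_center's own z axis and vertical below 0.15 rad and linear speed of caliper below 0.02 m/s and contact force between caliper and the fingers below 0.1 N and value of joint each of flap_left, flap_right below 0.12 rad and distance of each of piston_a_mid, piston_b_mid, hub_mid, cylinder_unit_mid from where it was at the start of the episode below 0.025 m and angle between each of piston_a_mid, piston_b_mid, hub_mid, cylinder_unit_mid's own z axis and vertical below 0.3 rad); the robot touches nothing.
It fails at once if the caliper is taken over the gate or into the bay through the air instead of along the deck through the flaps (x of caliper_center in the frame of washer above -0.02 m and z of caliper_center in the frame of washer above 0.06 m).
It fails at once if the caliper is tipped over (more than 45 degrees) (angle between caliper_center's own z axis and vertical above 0.79 rad).
It fails at once if a piston in the bay is knocked over or shifted by more than 25 mm (distance of any of piston_a_mid, piston_b_mid from where it was at the start of the episode above 0.025 m or angle between any of piston_a_mid, piston_b_mid's own z axis and vertical above 0.5 rad).
It fails at once if the hub or the master cylinder is knocked over or shifted by more than 25 mm (distance of any of hub_mid, cylinder_unit_mid from where it was at the start of the episode above 0.025 m or angle between any of hub_mid, cylinder_unit_mid's own z axis and vertical above 0.5 rad).
It also fails if it takes over 59 s, if anything falls off the work surface, if the arm or the gripper's body presses on something with over 40 N, if the wrist force passes 120 N, or if a joint passes its speed limit or range.

### The arm

A 6-joint arm with a two-finger parallel gripper is mounted at the origin on the work surface. World frame = base frame: x ahead of the robot, y to its left, z up, the work surface at z = 0. Lengths are in m, angles in rad, forces in N, time in s.
With the tool pointing down it reaches from about 0.275 to 0.975 m from the base axis. Payload 8.4 kg.
Tool frame: the origin (TCP) lies midway between the tips of the shut fingers; the grasp point (between the pads) lies 19 mm behind it (robot.grasp_offset is the distance from the TCP to the grasp point, in m); z points along the fingers, y is the line along which they close (so a half turn about z gives the same grasp; the last joint's range is limited). The gripper opens to 92 mm and grips with 3 to 60 N. Pads are 20 mm wide; open, the fingers measure 128 mm over their backs; the gripper's body (75 mm by 189 mm) begins 69 mm behind the grasp point.
Start: joints at [1.11, 0.353, 1.633, -0, 1.155, -0.002], TCP at [0.277, 0.56, 0.215] pointing down, gripper open.
Joint ranges: [-2.63, 2.63], [-0.92, 2.1], [0.06, 2.66], [-1.3, 4.44], [0, 2.69], [-3.02, 3.02]. Speed limits (rad/s): [2.22, 2.22, 2.79, 3.14, 3.14, 3.14].

### API

Orientations are given as a unit quaternion [x, y, z, w].
In Python, from plant import robot gives the robot as it stands.
- The arm moves only by the shell command python3 -m crank 'ROWS' [FORCE]. ROWS is JSON, a list that holds one entry, the list of rows, each a list of 7 numbers: the shift along the tool's x, y, z in mm, then the turn, a rotation vector about the tool's x, y, z in rad, then the finger opening in mm, from 0 to 91.9. In form: [[[dx, dy, dz, wx, wy, wz, jaw], ...]]. A call has 1 to 12 rows; each row is the pose to reach, as a shift and turn from the pose commanded when the call began, along the tool's axes at that moment; what a row does not reach only later rows make up. A row lasts 1/8 s, in which the tool goes at most 62.5 mm and 10.7 degrees, less where a joint would pass 70% of its speed; a pose out of reach is approached as far as the arm can. A call with a gripper value outside its range is refused whole. The fingers move at their own pace and stop on an object; FORCE is the grip in N (left out, the last holds). Time passes only in rows, so rows that repeat a pose let the fingers close. It gives the time, the measured TCP pose, the force, the opening and the grip force at its end, in the units of the state.
- robot.get_obs(): the state, without advancing time (a new reading comes with each control period).
- robot.read_camera(name): name is "side" or "top"; returns the picture (400x640x3 uint8, blue, green, red); there is no depth.
- robot.get_calibration(name): a dict with "vfov" (degrees; the focal length in pixels is half the picture's height over the tangent of half this angle, whatever the lens; pixels are square), "cx", "cy" (the principal point, pixels), "k1" (the pictures are not rectified: a ray, as slopes to the right and down, at radius r is drawn at 1 + k1 r^2 times it, then the intrinsics apply), "R" (3x3) and "t" (3): a world point X has camera coordinates R X + t. Camera axes: x right, y down, z forward; pixel columns grow to the right and rows downward; lengths in m; the calibration is good to about 2 mm. A picture is of the moment at which its call begins. get_calibration takes no time and is no camera call.
- robot.hand_in(): hands the job in; it is judged then, once.
The state is a dict: "t": time; "q": joint angles; "dq": joint speeds; "effort": joint torques, N m; "tcp_pos": TCP position; "ee_rot": TCP orientation; "ft_force": force on the tool from outside, world axes, zero at the start; "torque": the same for the moment, N m; "gripper_width": opening from 0.0 (shut) to 1.0 (fully open); "grip_force": force on a finger pad.
Only numpy, scipy, OpenCV 4.12 (cv2) and the standard library are available. Lean on these libraries where they do the work, as an engineer would, in place of code of your own. Each camera call takes 0.05 s, during which the arm holds its last target. There are 200 camera calls.

## Working session

There is one attempt and no reset: what is moved stays moved. The work goes in short steps, Python scripts to look and compute and a shell command to move; the robot and the scene stay as the last step left them, time stands still between calls to the robot, and variables do not carry over. Pictures are saved under pics/ and viewed, at most 10 in all, crops included, and the job is handed in when it is done.

```bash
mkdir -p pics; python3 - <<'E'
from plant import robot
import cv2
for n in("side","top"):
    im=robot.read_camera(n); cv2.imwrite(f"pics/{n}0.png",im)
    c=robot.get_calibration(n); print(n,c)
o=robot.get_obs(); print(o["t"],o["tcp_pos"],o["ee_rot"],o["gripper_width"])
E
```

```text
side {'vfov': 53.36936062207021, 'cx': 318.73941614241903, 'cy': 195.34547781696426, 'k1': -0.0912208310389394, 'R': array([[-0.9532345 , -0.30208521,  0.00940835],
       [-0.22622997,  0.69253832, -0.68498954],
       [ 0.20040957, -0.65508411, -0.72849215]]), 't': array([0.43887525, 0.19364528, 1.16817759])}
top {'vfov': 52.98093349648024, 'cx': 326.42921151956017, 'cy': 192.50835981694013, 'k1': 0.030808489984872588, 'R': array([[ 0.02275536, -0.99959776, -0.01692661],
       [-0.99503126, -0.0210034 , -0.09732239],
       [ 0.09692773,  0.01905711, -0.99510896]]), 't': array([-0.07816025,  0.46881403,  1.00871422])}
0.1 [0.2766091  0.55997691 0.21395987] [ 2.27380047e-01  9.73805914e-01 -5.85130159e-04 -1.19292628e-04] 1.002122343430623
```

View pics/top0.png

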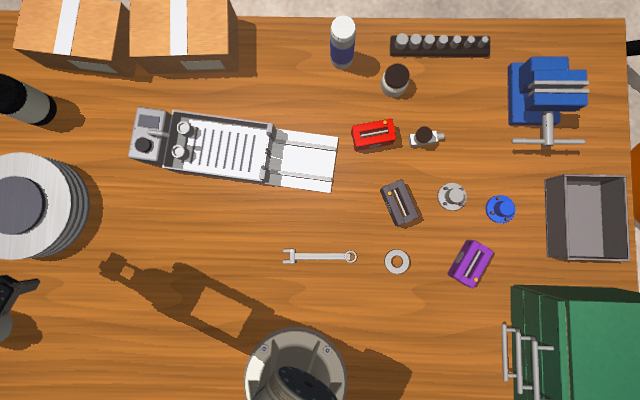

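View pics/side0.png

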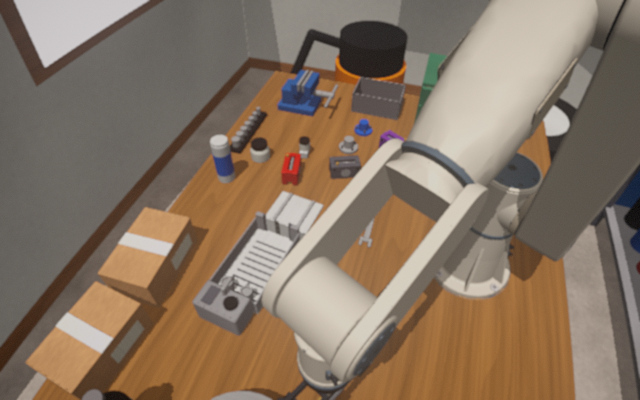

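The top view shows the black caliper at (401,203), the lane at about (305,162) and the gate at about (270,155). Travel runs to the left, which is world +y. I'll zoom in and measure.

```bash
cat > h.py <<'E'
import numpy as np, cv2
from plant import robot
def ray(n,p):
    c=robot.get_calibration(n); f=200/np.tan(np.radians(c["vfov"]/2))
    K=np.array([[f,0,c["cx"]],[0,f,c["cy"]],[0,0,1.]])
    u=cv2.undistortPoints(np.array(p,float).reshape(-1,1,2),K,np.array([c["k1"],0,0,0,0])).reshape(-1,2)
    d=np.c_[u,np.ones(len(u))]@c["R"]; return -c["R"].T@c["t"],d
def onz(n,p,z):
    o,d=ray(n,p); return (o+d*((z-o[2])/d[:,2])[:,None])[:,:2]
def pix(n,X):
    c=robot.get_calibration(n); f=200/np.tan(np.radians(c["vfov"]/2))
    K=np.array([[f,0,c["cx"]],[0,f,c["cy"]],[0,0,1.]])
    return cv2.projectPoints(np.array(X,float).reshape(-1,3),cv2.Rodrigues(c["R"])[0],c["t"],K,np.array([c["k1"],0,0,0,0]))[0].reshape(-1,2)
E
python3 - <<'E'
import cv2
im=cv2.imread("pics/top0.png")
cv2.imwrite("pics/crop0.png",cv2.resize(im[95:235,120:430],(775,350),interpolation=cv2.INTER_CUBIC))
hsv=cv2.cvtColor(im,cv2.COLOR_BGR2HSV)
print(hsv[203,385:420].tolist()); 
E
```

```text
[[14, 131, 130], [0, 22, 93], [8, 66, 70], [6, 78, 62], [165, 20, 104], [160, 20, 117], [163, 20, 116], [163, 16, 112], [173, 18, 111], [162, 23, 111], [157, 21, 109], [161, 21, 95], [13, 155, 79], [14, 198, 112], [8, 6, 175], [5, 7, 229], [10, 16, 140], [11, 118, 54], [5, 71, 68], [6, 76, 67], [163, 21, 107], [165, 22, 117], [164, 25, 114], [160, 21, 110], [165, 19, 107], [163, 17, 107], [170, 14, 109], [161, 22, 93], [12, 144, 78], [14, 176, 116], [15, 172, 113], [14, 165, 108], [14, 174, 189], [15, 175, 187], [14, 175, 186]]
```

View pics/crop0.png

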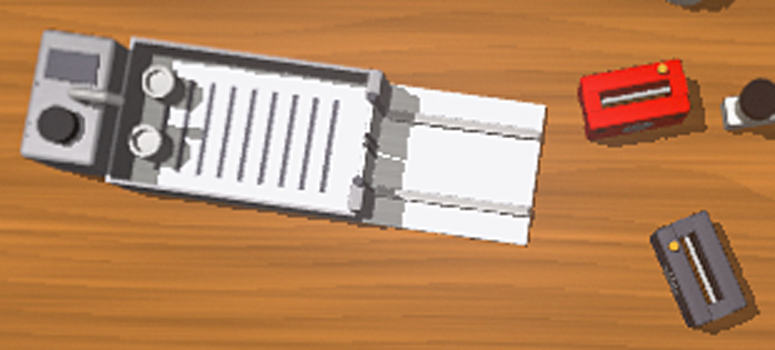

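The crop shows the deck's rear corners at top-view pixels (338,137) and (331,193), and the bay's far outer corners near (173,111) and (162,168). The caliper's top face is around (401,203), with its slot running steeply. The side cheek on the left is darker than the top.

```bash
python3 - <<'E'
from h import *
im=cv2.imread("pics/top0.png"); hsv=cv2.cvtColor(im,cv2.COLOR_BGR2HSV)
m=((hsv[...,1]<35)&(hsv[...,2]>84)&(hsv[...,2]<135)).astype(np.uint8); z=np.zeros_like(m); z[172:235,372:428]=m[172:235,372:428]
cs,_=cv2.findContours(z,cv2.RETR_EXTERNAL,cv2.CHAIN_APPROX_NONE); c=max(cs,key=cv2.contourArea)
P=onz("top",c.reshape(-1,2),.06)
r=cv2.minAreaRect((P*1000).astype(np.float32)); print("cal rect mm",r, cv2.boxPoints(r).round(1).tolist())
# washer
q=[[338.4,136.6],[330.8,193]]; D=onz("top",q,.006); print("rear",D,np.linalg.norm(D[0]-D[1]))
w=[[172.8,111],[162,167.8]]; W=onz("top",w,.056); print("bayfar",W,np.linalg.norm(W[0]-W[1]))
a=D.mean(0);b=W.mean(0);u=(b-a);L=np.linalg.norm(u);u/=L;print("len",L,"yaw",np.arctan2(u[1],u[0]),"yaw from rear edge",np.arctan2(*(D[0]-D[1])[::-1])+np.pi/2)
# white deck mask for lane
m=((hsv[...,1]<25)&(hsv[...,2]>225)).astype(np.uint8); z=np.zeros_like(m); z[125:198,285:345]=m[125:198,285:345]
pts=np.argwhere(z)[:,::-1]; P=onz("top",pts,.006); r=cv2.minAreaRect((P*1000).astype(np.float32)); print(r,cv2.boxPoints(r).round(1).tolist())
E
```

```text
cal rect mm ((446.409423828125, -246.5193634033203), (101.81959533691406, 61.05710983276367), 23.739852905273438) [[387.5, -239.10000610351562], [412.1000061035156, -295.0], [505.29998779296875, -254.0], [480.70001220703125, -198.10000610351562]]
rear [[ 0.62106673 -0.09580071]
 [ 0.4709464  -0.07897907]] 0.15105986419331605
bayfar [[0.66659253 0.32590123]
 [0.52057634 0.34456026]] 0.14720355446233177
len 0.42529031757437186 yaw 1.4586901448581107 yaw from rear edge 1.4592074435849511
((554.9075927734375, -15.196617126464844), (140.634765625, 149.48593139648438), 83.32617950439453) [[472.5, -76.4000015258789], [621.0, -93.69999694824219], [637.2999877929688, 46.0], [488.79998779296875, 63.29999923706055]]
```

Deck width reads 151 mm and length 425 mm, both as given. The washer yaw is about 1.458 rad, with the origin near (0.5655, 0.082). The caliper is near (0.447, -0.249), with its long axis at 23.7°. Next I'll compute the approach move and check the clearance to the hub.

```bash
cat >> h.py <<'E'
from scipy.spatial.transform import Rotation as Ro
YAW=1.458; U=np.array([np.cos(YAW),np.sin(YAW)]); V=np.array([-U[1],U[0]]); O=np.array([.5460,-.0865])+.170*U
def w2(x,y): return O+x*U+y*V
def tow(p): p=np.asarray(p)-O; return np.array([p@U,p@V])
def go(xy,z,ydeg):
    "tool shift (mm) and turn to reach xy,z with tool straight down, tool y at ydeg"
    o=robot.get_obs(); R=Ro.from_quat(o["ee_rot"]); y=np.radians(ydeg)
    yt=np.array([np.cos(y),np.sin(y),0]); zt=np.array([0,0,-1.]); T=Ro.from_matrix(np.c_[np.cross(yt,zt),yt,zt])
    print("t",o["t"],"shift",(R.inv().apply(np.r_[xy,z]-o["tcp_pos"])*1000).round(1),"turn",(R.inv()*T).as_rotvec().round(3),"tcp",np.round(o["tcp_pos"],4))
E
python3 - <<'E'
from h import *
print("hub top",onz("top",[[453,195]],.045),"O",O,"lane",w2(-.088,0))
go([.4475,-.249],.15,-66.3)
E
```

```text
hub top [[ 0.46861502 -0.38349629]] O [0.56513474 0.08241969] lane [ 0.5552297  -0.00502109]
t 0.1 shift [-511.5 -649.6   64.8] turn [-1.000e-03  1.000e-03  2.269e+00] tcp [0.2766 0.56   0.214 ]
```

```bash
python3 -m crank '[[[-511,-650,65,0,0,2.269,85],[-511,-650,65,0,0,2.269,85],[-511,-650,65,0,0,2.269,85],[-511,-650,65,0,0,2.269,85],[-511,-650,65,0,0,2.269,85],[-511,-650,65,0,0,2.269,85],[-511,-650,65,0,0,2.269,85],[-511,-650,65,0,0,2.269,85],[-511,-650,65,0,0,2.269,85],[-511,-650,65,0,0,2.269,85],[-511,-650,65,0,0,2.269,85],[-511,-650,65,0,0,2.269,85]]]' 30; python3 - <<'E'
from h import *
go([.4475,-.249],.13,-66.3)
E
```

```text
t: 1.6
tcp_pos: [0.4308, -0.1735, 0.1557]
ee_rot: [0.977, 0.211, 0.0, 0.0]
ft_force: [1.7, 0.2, 0.0]
gripper_width: 0.925
grip_force: 0.0
t 1.6 shift [-16.   75.6  25.7] turn [ 0.    -0.     0.012] tcp [ 0.4308 -0.1735  0.1557]
```

```bash
python3 -m crank '[[[-16,75,25,0,0,0.012,85],[-16,75,25,0,0,0.012,85],[-16,75,25,0,0,0.012,85],[-16,75,25,0,0,0.012,85]]]'; python3 - <<'E'
from h import *
im=robot.read_camera("top"); cv2.imwrite("pics/top1.png",im)
s=robot.read_camera("side"); cv2.imwrite("pics/side1.png",s)
a=cv2.resize(im[140:280,330:490],(400,350),interpolation=cv2.INTER_CUBIC);b=cv2.resize(s[100:240,270:430],(400,350),interpolation=cv2.INTER_CUBIC)
cv2.imwrite("pics/c1.png",np.hstack([a,b]))
go([.4475,-.249],.022,-66.3)
E
```

```text
t: 2.1
tcp_pos: [0.4473, -0.2447, 0.131]
ee_rot: [0.978, 0.209, -0.0, -0.0]
ft_force: [1.0, 0.0, -0.9]
gripper_width: 0.924
grip_force: 0.0
t 2.2 shift [ -2.    3.9 109.3] turn [ 0.    -0.     0.009] tcp [ 0.4477 -0.2447  0.1313]
```

View pics/c1.png

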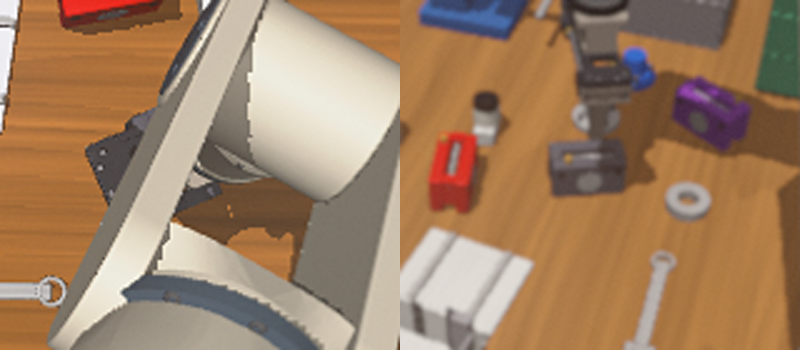

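```bash
python3 - <<'E'
from h import *
t=np.array([.4477,-.2447,.1313]); y=np.array([np.cos(np.radians(-66)),np.sin(np.radians(-66)),0])
f=lambda P:((pix("side",P)-[270,100])*2.5+[400,0]).round()
print("tips",f([t+y*.051,t-y*.051]))
c=np.array([.4475,-.249,.06]);a=np.array([np.cos(np.radians(23.7)),np.sin(np.radians(23.7)),0])
print("top",f([c+s*a*.052+k*y*.028 for s in(-1,1) for k in(-1,1)]))
E
```

```text
tips [[581.  89.]
 [594. 138.]]
top [[626. 162.]
 [619. 135.]
 [551. 167.]
 [546. 140.]]
```

The side view agrees with the estimate: the near finger tip is predicted at (594,138) and seen there, and the caliper's top edge runs (551,167)–(626,162) as predicted. Descend and grip.

```bash
python3 -m crank '[[[-2,3,30,0,0,0.009,85],[-2,3,60,0,0,0.009,85],[-2,3,85,0,0,0.009,85],[-2,3,100,0,0,0.009,85],[-2,3,109,0,0,0.009,85],[-2,3,109,0,0,0.009,85],[-2,3,109,0,0,0.009,40],[-2,3,109,0,0,0.009,40],[-2,3,109,0,0,0.009,40],[-2,3,109,0,0,0.009,40],[-2,3,109,0,0,0.009,40],[-2,3,109,0,0,0.009,40]]]' 30; python3 - <<'E'
from h import *
go([.45,-.245],.13,-66.3)
E
```

```text
t: 3.7
tcp_pos: [0.4477, -0.2502, 0.0223]
ee_rot: [0.979, 0.204, 0.0, 0.001]
ft_force: [0.1, -3.2, 5.1]
gripper_width: 0.609
grip_force: 30.0
t 3.7 shift [   4.3   -3.7 -107.7] turn [ 0.001 -0.001 -0.002] tcp [ 0.4477 -0.2502  0.0223]
```

```bash
python3 -m crank '[[[0,0,-20,0,0,0,40],[0,0,-50,0,0,0,40],[0,0,-80,0,0,0,40],[0,0,-80,0,0,0,40],[0,0,-80,0,0,0,40]]]'; python3 - <<'E'
from h import *
print(robot.get_obs()["gripper_width"])
go(w2(-.088,0),.10,np.degrees(YAW)-90)
im=robot.read_camera("side"); cv2.imwrite("pics/side2.png",im)
E
```

```text
t: 4.32
tcp_pos: [0.4459, -0.2489, 0.1003]
ee_rot: [0.979, 0.204, -0.001, -0.001]
ft_force: [-0.8, 0.5, -7.6]
gripper_width: 0.608
grip_force: 30.0
0.6077877509269147
t 4.325 shift [ 197.8 -179.7    0.3] turn [-0.003  0.    -1.046] tcp [ 0.4459 -0.2489  0.1003]
```

```bash
python3 -m crank '[[[50,-45,0,0,0,-0.17,40],[90,-80,0,0,0,-0.35,40],[130,-120,0,0,0,-0.52,40],[165,-150,0,0,0,-0.7,40],[185,-170,0,0,0,-0.87,40],[195,-180,0,0,0,-1.046,40],[195,-180,0,0,0,-1.046,40],[195,-180,0,0,0,-1.046,40],[195,-180,0,0,0,-1.046,40]]]'; python3 - <<'E'
from h import *
go(w2(-.090,0),.050,np.degrees(YAW)-90)
im=robot.read_camera("top"); s=robot.read_camera("side")
cv2.imwrite("pics/c2.png",np.hstack([cv2.resize(im[100:240,220:380],(400,350),interpolation=cv2.INTER_CUBIC),cv2.resize(s[160:300,200:360],(400,350),interpolation=cv2.INTER_CUBIC)]))
E
```

```text
t: 5.5
tcp_pos: [0.5532, -0.0073, 0.1014]
ee_rot: [0.747, 0.665, -0.0, -0.0]
ft_force: [0.2, 0.0, -7.6]
gripper_width: 0.609
grip_force: 30.0
t 5.5 shift [ 0.5  1.8 51.4] turn [-0.001  0.    -0.003] tcp [ 0.5532 -0.0073  0.1014]
```

View pics/c2.png

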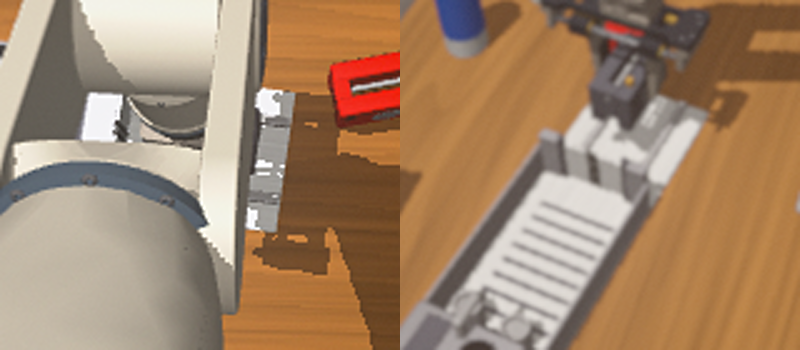

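The side view shows the caliper held over the lane, lengthwise. The gate posts are at crop pixels (552,150) and (632,165), and both flaps are shut. I'll cross-check the washer frame against the side camera.

```bash
python3 - <<'E'
from h import *
s=cv2.imread("pics/c2.png")
f=lambda P:((pix("side",P)-[200,160])*2.5+[400,0])
P=[np.r_[w2(x,y),z] for x in(-.007,.007) for y in(-.071,-.045,.045,.071) for z in (.076,)]
P+=[np.r_[w2(-.17,y),.006] for y in(-.075,.075)]
P+=[np.r_[w2(x,y),.014] for x in(-.168,-.008) for y in(-.036,.036)]
c=s[60:220,520:720]; c=cv2.resize(c,(800,640)[:2],interpolation=cv2.INTER_CUBIC)[:600]
for p in f(P): cv2.circle(c,tuple(int(v) for v in (p-[520,60])*4),3,(0,0,255),-1)
cv2.imwrite("pics/c3.png",c)
E
```

```text
(no output)
```

View pics/c3.png

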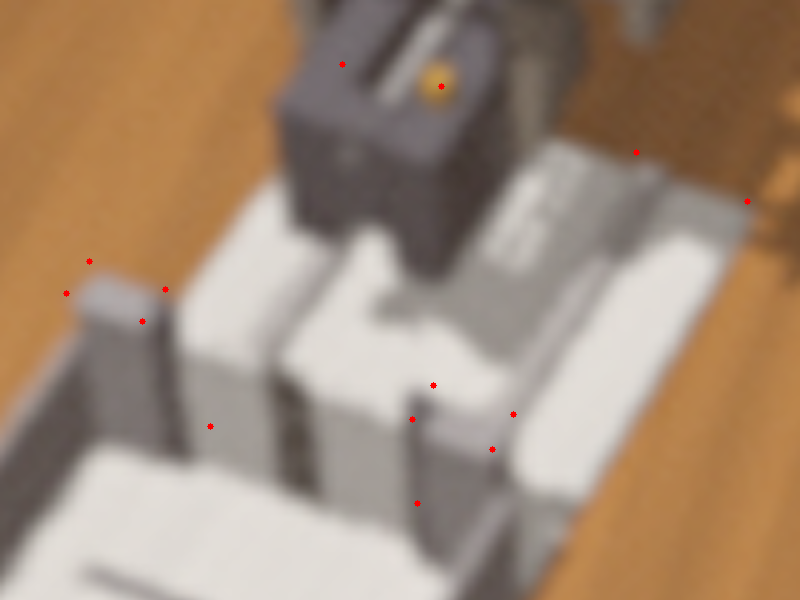

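The predicted points agree with the posts and deck corners to about 2–4 mm. Lower onto the lane.

```bash
python3 -m crank '[[[0,1,20,0,0,-0.003,40],[0,1,40,0,0,-0.003,40],[0,1,55,0,0,-0.003,40],[0,1,62,0,0,-0.003,40],[0,1,66,0,0,-0.003,40],[0,1,70,0,0,-0.003,40],[0,1,72,0,0,-0.003,40],[0,1,72,0,0,-0.003,40]]]'; python3 -c "
from h import *
o=robot.get_obs();print(tow(o['tcp_pos'][:2]),o['tcp_pos'][2],o['ft_force'])"
```

```text
t: 6.6
tcp_pos: [0.5549, -0.0067, 0.0299]
ee_rot: [0.745, 0.667, 0.0, 0.0]
ft_force: [0.1, -0.8, -8.3]
gripper_width: 0.606
grip_force: 30.0
[-0.08974443  0.00018049] 0.029908640641045262 [ 0.13369903 -0.7561432  -8.26454455]
```

```bash
python3 -m crank '[[[0,0,1,0,0,0,40],[0,0,2,0,0,0,40],[0,0,3,0,0,0,40],[0,0,3,0,0,0,40]]]'
```

```text
t: 7.1
tcp_pos: [0.555, -0.0069, 0.0283]
ee_rot: [0.745, 0.667, 0.0, 0.0]
ft_force: [-4.4, -2.3, 11.8]
gripper_width: 0.61
grip_force: 30.0
```

```bash
python3 -m crank '[[[0,0,2,0,0,0,75],[0,0,2,0,0,0,75],[0,0,2,0,0,0,75],[0,0,2,0,0,0,75],[0,0,-20,0,0,0,75],[0,0,-60,0,0,0,75],[0,0,-100,0,0,0,75],[0,0,-100,0,0,0,75],[0,0,-100,0,0,0,75]]]'; python3 - <<'E'
from h import *
go(w2(-.225,0),.128,np.degrees(YAW)-90)
E
```

```text
t: 8.22
tcp_pos: [0.5544, -0.0068, 0.1263]
ee_rot: [0.745, 0.667, -0.0, -0.0]
ft_force: [-0.3, 0.5, -0.5]
gripper_width: 0.812
grip_force: 0.0
t 8.225 shift [-135.2    0.2   -1.7] turn [-0.     0.     0.003] tcp [ 0.5544 -0.0068  0.1263]
```

```bash
python3 -m crank '[[[-40,0,-2,0,0,0,0],[-90,0,-2,0,0,0,0],[-120,0,-2,0,0,0,0],[-120,0,-2,0,0,0,0],[-120,0,-2,0,0,0,0],[-120,0,-2,0,0,0,0]]]' 20; python3 - <<'E'
from h import *
o=robot.get_obs();print(o["t"],tow(o['tcp_pos'][:2]),o['tcp_pos'][2],o["gripper_width"])
im=robot.read_camera("top"); s=robot.read_camera("side")
cv2.imwrite("pics/top3.png",im); cv2.imwrite("pics/side3.png",s)
cv2.imwrite("pics/c4.png",np.hstack([cv2.resize(im[100:240,220:380],(400,350),interpolation=cv2.INTER_CUBIC),cv2.resize(s[160:300,200:360],(400,350),interpolation=cv2.INTER_CUBIC)]))
E
```

```text
t: 8.98
tcp_pos: [0.5415, -0.125, 0.1283]
ee_rot: [0.745, 0.668, -0.0, -0.0]
ft_force: [0.1, 0.8, -0.2]
gripper_width: 0.185
grip_force: 0.0
8.975 [-2.08733084e-01  1.83970612e-04] 0.12834571520580612 0.1853516840733116
```

View pics/c4.png

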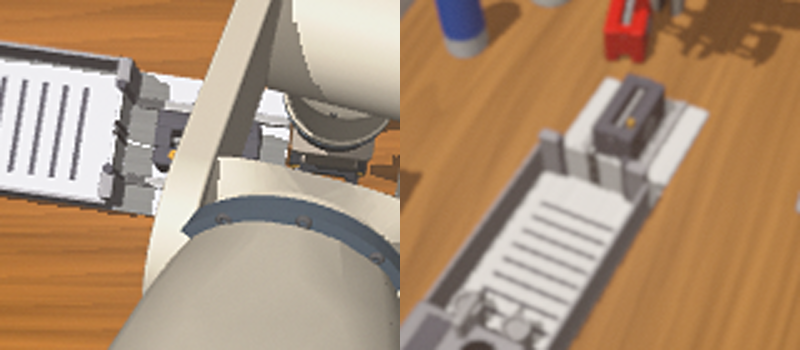

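The caliper stands lengthwise between the kerbs with the flaps shut and the fingers behind it. Descend behind it, then start the push.

```bash
python3 -m crank '[[[0,0,40,0,0,0,0],[0,0,75,0,0,0,0],[0,0,95,0,0,0,0],[0,0,105,0,0,0,0],[0,0,105,0,0,0,0],[20,0,105,0,0,0,0],[35,0,105,0,0,0,0],[43,0,105,0,0,0,0],[51,0,105,0,0,0,0],[59,0,105,0,0,0,0],[65,0,105,0,0,0,0],[65,0,105,0,0,0,0]]]'; python3 - <<'E'
from h import *
o=robot.get_obs();print(o["t"],tow(o['tcp_pos'][:2]),o['tcp_pos'][2],o["gripper_width"],o["ft_force"])
s=robot.read_camera("side"); cv2.imwrite("pics/side4.png",s)
E
```

```text
t: 10.58
tcp_pos: [0.5488, -0.0611, 0.0238]
ee_rot: [0.745, 0.667, 0.0, -0.0]
ft_force: [0.2, -0.6, 0.6]
gripper_width: 0.003
grip_force: 0.0
10.575 [-1.44417777e-01  5.63095348e-05] 0.02383312707013694 0.003463796030954111 [ 0.16419006 -0.56670657  0.6244447 ]
```

```bash
python3 -m crank '[[[7,0,0,0,0,0,0],[14,0,0,0,0,0,0],[21,0,0,0,0,0,0],[28,0,0,0,0,0,0],[35,0,0,0,0,0,0],[42,0,0,0,0,0,0],[49,0,0,0,0,0,0],[56,0,0,0,0,0,0],[63,0,0,0,0,0,0],[70,0,0,0,0,0,0]]]'; python3 - <<'E'
from h import *
o=robot.get_obs();print(o["t"],tow(o['tcp_pos'][:2]),o['tcp_pos'][2],o["gripper_width"],o["ft_force"])
im=robot.read_camera("top"); s=robot.read_camera("side"); cv2.imwrite("pics/side5.png",s)
cv2.imwrite("pics/c5.png",np.hstack([cv2.resize(im[100:240,180:340],(400,350),interpolation=cv2.INTER_CUBIC),cv2.resize(s[160:300,200:360],(400,350),interpolation=cv2.INTER_CUBIC)]))
E
```

```text
t: 11.88
tcp_pos: [0.5562, 0.0079, 0.0238]
ee_rot: [0.745, 0.667, -0.0, 0.0]
ft_force: [-0.4, -8.1, -0.5]
gripper_width: 0.004
grip_force: 3.8
11.875 [-0.07508992  0.00044016] 0.023763039150812168 0.0044652644797964205 [-0.36360864 -8.10212815 -0.51345152]
```

View pics/c5.png

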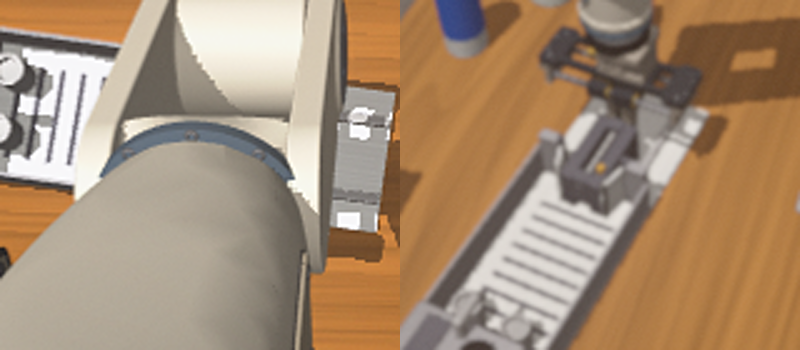

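The caliper's nose is through the gate, straight and upright, with both flaps opening inward. Keep pushing.

```bash
python3 -m crank '[[[6,0,0,0,0,0,0],[12,0,0,0,0,0,0],[18,0,0,0,0,0,0],[24,0,0,0,0,0,0],[30,0,0,0,0,0,0],[36,0,0,0,0,0,0],[42,0,0,0,0,0,0],[49,0,0,0,0,0,0],[56,0,0,0,0,0,0],[63,0,0,0,0,0,0],[70,0,0,0,0,0,0]]]'; python3 - <<'E'
from h import *
o=robot.get_obs();print(o["t"],tow(o['tcp_pos'][:2]),o['tcp_pos'][2],o["gripper_width"],o["ft_force"])
im=robot.read_camera("top"); s=robot.read_camera("side"); cv2.imwrite("pics/side6.png",s)
cv2.imwrite("pics/c6.png",np.hstack([cv2.resize(im[100:240,140:300],(400,350),interpolation=cv2.INTER_CUBIC),cv2.resize(s[160:300,200:360],(400,350),interpolation=cv2.INTER_CUBIC)]))
E
```

```text
t: 13.35
tcp_pos: [0.5637, 0.0776, 0.0237]
ee_rot: [0.745, 0.667, -0.001, -0.0]
ft_force: [-1.0, -8.0, 1.4]
gripper_width: 0.006
grip_force: 3.7
13.35 [-0.00496549  0.00090861] 0.023718632686320677 0.006392557708245145 [-0.99276296 -8.00232198  1.35089742]
```

View pics/c6.png

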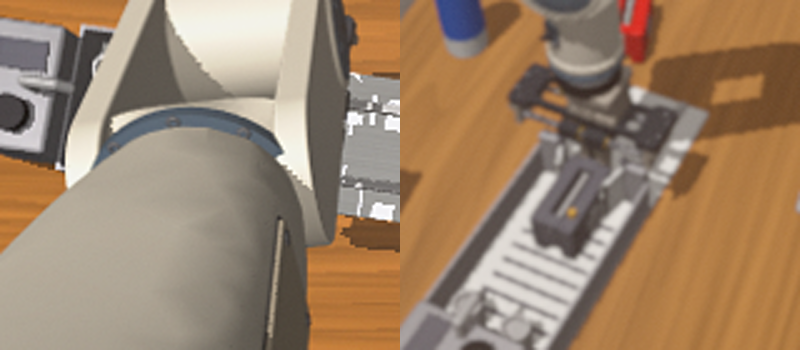

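It is still straight. Finish the push, ending slowly, then back off slightly and lift straight up.

```bash
python3 -m crank '[[[7,0,0,0,0,0,0],[14,0,0,0,0,0,0],[21,0,0,0,0,0,0],[28,0,0,0,0,0,0],[35,0,0,0,0,0,0],[42,0,0,0,0,0,0],[48,0,0,0,0,0,0],[53,0,0,0,0,0,0],[57,0,0,0,0,0,0],[60,0,0,0,0,0,0],[60,0,0,0,0,0,0],[60,0,0,0,0,0,0]]]'; python3 -m crank '[[[-4,0,0,0,0,0,0],[-6,0,0,0,0,0,0],[-6,0,-25,0,0,0,0],[-6,0,-60,0,0,0,0],[-6,0,-110,0,0,0,0],[-6,0,-150,0,0,0,0],[-60,0,-150,0,0,0,0],[-120,0,-150,0,0,0,0],[-180,0,-150,0,0,0,0],[-200,0,-150,0,0,0,0],[-200,0,-150,0,0,0,0],[-200,0,-150,0,0,0,0]]]'; python3 - <<'E'
from h import *
o=robot.get_obs();print(o["t"],tow(o['tcp_pos'][:2]),o["ft_force"])
im=robot.read_camera("top"); s=robot.read_camera("side"); cv2.imwrite("pics/top7.png",im)
cv2.imwrite("pics/c7.png",np.hstack([cv2.resize(im[90:230,140:300],(400,350),interpolation=cv2.INTER_CUBIC),cv2.resize(s[180:320,190:350],(400,350),interpolation=cv2.INTER_CUBIC)]))
E
```

```text
t: 14.95
tcp_pos: [0.5708, 0.1378, 0.0238]
ee_rot: [0.745, 0.667, 0.0, -0.0]
ft_force: [0.3, -0.7, 0.1]
gripper_width: 0.004
grip_force: 0.1
t: 16.45
tcp_pos: [0.5489, -0.0603, 0.1738]
ee_rot: [0.745, 0.667, 0.0, -0.0]
ft_force: [0.2, 0.0, 0.2]
gripper_width: 0.004
grip_force: 0.0
16.45 [-1.43680674e-01  1.55572806e-05] [0.21725713 0.0361607  0.18770409]
```

View pics/c7.png

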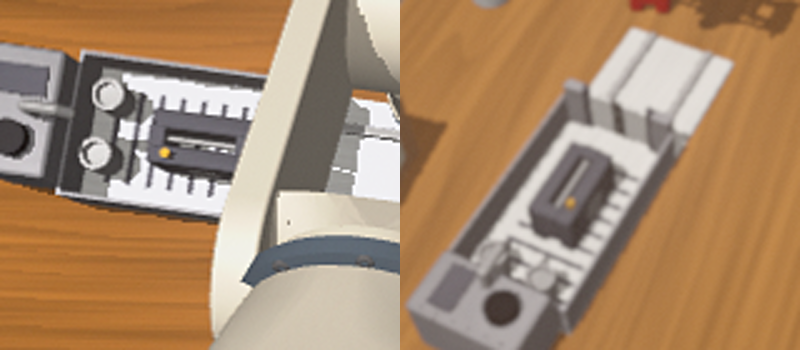

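The caliper stands in the bay clear of the pistons, and the gate flaps look shut. I'll let it settle, check the front edge (crop pixel ~(157,140)), and hand in.

```bash
python3 -m crank '[[[0,0,0,0,0,0,0],[0,0,0,0,0,0,0],[0,0,0,0,0,0,0],[0,0,0,0,0,0,0],[0,0,0,0,0,0,0],[0,0,0,0,0,0,0],[0,0,0,0,0,0,0],[0,0,0,0,0,0,0]]]' >/dev/null; python3 - <<'E'
from h import *
f=tow(onz("top",[[140+157/2.5,90+140/2.5]],.066)[0]); print("front mid",f,"centre x ~",f[0]-.052)
if .09<f[0]-.052<.19: print(robot.hand_in())
E
```

```text
front mid [0.15984779 0.00708987] centre x ~ 0.10784779357910257
the job is handed in; nothing more can be done
None
```

The caliper was set down on the lane, pushed through the flaps and left standing in the wash bay about 108 mm past the gate; in the last picture both flaps look shut and the pistons untouched, and the job is handed in with no verdict returned.

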